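# Bin the spoilt mandarin and shut the food-waste caddy

## Task

The mandarin (the small one of the two orange fruits) has gone off: put it into the open food-waste caddy. Then push the lid over from behind until it is past upright and falls shut by its own weight, without leading it down. It will come to rest slightly ajar on its spring catch, so press on the ribbed pad at the front of the lid, gently, feeling for the click, until the catch has snapped over it; do not bear down on it harder than 16 N, and leave the caddy and the other things standing where they are.

Things in the scene. Friction and masses are not known exactly. Their poses are not given: they have to be found in the camera images.
- caddy: grey plastic food-waste caddy, a loose open tub, 1.6 kg, on a cork mat whose top is 4 to 11 mm above the worktop. 167 x 187 mm at the rim (inside 145 x 165 mm), 142 mm high, floor 6 mm up. Origin: centre of its underside; z up; -x is its front (with the catch), +x its back. The lid's hinge line lies along y at x = +80, z = 143 mm. A folded wire handle lies behind, below z = 70, out to x = +116 mm
- lid (a joint): angle of the lid (rad): 0 shut, 1.57 upright, starts leaning back at 1.72 to 1.95 (its stop). The hinge is stiff and damped: about 1 N at the edge moves the lid, it stays where left near upright and falls by itself only from somewhere between 1.3 and 1.05, differing with its unknown weight (190 to 260 g). It then falls at 1 to 3 rad/s and rests ajar at about 0.045 on the catch
- lid_pad (a point): ribbed thumb pad on the outer (upper) face of the lid, 125 mm from the hinge line and 41 mm behind the front edge, on the middle line; z out of that face, -x to the front edge. Lid shut: x = -45, y = 0, z = 149 mm in the caddy's frame. The lid is a plate 6 mm thick (underside in the hinge line's plane), 166 mm from hinge to front edge, 180 mm wide
- catch_hook (a point): hook of the black sprung catch, upright on the tub's front, 36 mm wide, up to z = 164 mm. Pressing the lid's pad wedges the hook outward, with a force that rises to 9 to 14 N (it differs); 1.5 mm before the lid is shut the hook snaps over the lid's front tongue and the force drops at once: the click. A hard stop lies just below it. Let go before the click, the lid stays ajar
- mandarin_centre (a point): centre of the mandarin, loose, the smaller of the two orange fruits: 55 mm across, 48 mm high, 64 g; its centre starts 24 mm above the worktop
- orange: the bigger orange, 77 mm across, 70 mm high, origin at its underside at the start; stays where it lies
- salt_shaker: glass salt shaker with metal top, 44 mm across, 90 mm high, behind the caddy; origin at its underside; stays where it stands
- espresso_cup: small green cup with a handle, 64 x 89 mm, 48 mm high, beside the fruit; origin at its underside; stays where it stands
Not all that is in view belongs to the job. What is shaped like the part that bears mandarin_centre but black is not meant.

How it is judged:
By the outcome, as a careful person would: the job done as asked, in the order asked, and still so for the second after the job is handed in, with the robot touching nothing.
It also fails if it takes over 70 s, if anything falls off the work surface, if the arm or the gripper's body presses on something with over 40 N, if the wrist force passes 120 N, or if a joint passes its speed limit or range.

## Robot

A 6-joint arm with a two-finger parallel gripper is mounted at the origin on a cart in front of the work surface, level with it; the furniture and walls round the work are solid. World frame = base frame: x ahead of the robot, y to its left, z up, the work surface at z = 0. Lengths are in mm, angles in rad, forces in N, time in s.
With the tool pointing down it reaches from about 350 to 875 mm from the base axis. Payload 4.2 kg.
Tool frame: the origin (TCP) lies at the very end of the fingers, on their centre line; the grasp point (between the pads) lies 19 mm behind it; z points along the fingers, y is the line along which they close (so a half turn about z gives the same grasp; the last joint's range is limited). The gripper opens to 85 mm and grips with 20 to 120 N. Pads are 22 mm wide; open, the fingers measure 114 mm over their backs; the gripper's body (76 mm by 85 mm) begins 54 mm behind the grasp point. The pads swing forward as they close: fully open they stand 13 mm farther back than shut.
Start: joints at [-0.911, 0.385, 0.008, 0, -1.194, -0.259], TCP at [243.86, -575.44, 231.312] pointing down, gripper open.
Joint ranges: [-3.14, 3.14], [-1.21, 2.06], [-1.07, 1.41], [-3.16, 2.05], [-2.99, -0.16], [-3.1, 3.1]. Speed limits (rad/s): [2.79, 2.79, 3.14, 3.14, 3.14, 3.14].

## Interface

Orientations are given as a unit quaternion [x, y, z, w].
In Python, from bench import read_state, get_image, camera_model, job_done gives the robot as it stands.
- The arm moves only by the shell command python3 -m handwheel 'ROWS'. ROWS is JSON, a list of rows, each a list of 7 numbers: the shift along the tool's x, y, z in m, then the turn, a rotation vector about the tool's x, y, z in rad, then the gripper's target within -1 to 1 (fully open at 1, half-way at 0, shut at -1). In form: [[dx, dy, dz, wx, wy, wz, jaw], ...]. A call has 1 to 10 rows; each row is the pose to reach, as a shift and turn from the pose commanded when the call began, along the tool's axes at that moment; what a row does not reach only later rows make up. A row lasts 1/8 s, in which the tool goes at most 62.5 mm and 10.7 degrees, less where a joint would pass 70% of its speed; a pose out of reach is approached as far as the arm can. A call with a gripper value outside its range is refused whole. The fingers move at their own pace and stop on an object; the grip force is fixed at half the most. Time passes only in rows, so rows that repeat a pose let the fingers close. It gives the time, the measured TCP pose, the force, the opening and the grip force at its end, in the units of the state.
- read_state(): the state, without advancing time (a new reading comes with each control period).
- get_image(name): name is "scene" or "top" or "wrist"; returns (picture, depth): 400x640x3 uint8, blue, green, red; 400x640 float32, mm along the optical axis (not along the pixel's ray), 0 where there is no reading.
- camera_model(name): a dict with "K" (3x3 intrinsics, pixels), "rvec" (rotation vector, rad) and "tvec" (3), from world to camera coordinates, as OpenCV has them; the wrist camera has in their place "hand_eye" (4x4, takes a point from camera to tool coordinates, whose origin is the TCP and whose axes are the flange's). Camera axes: x right, y down, z forward; pixel columns grow to the right and rows downward; lengths in mm; the calibration is good to about 2 mm. A picture is of the moment at which its call begins: read the wrist's pose just before it. camera_model takes no time and is no camera call.
- job_done(): hands the job in; it is judged then, once.
The state is a dict: "clock": time; "joints": joint angles; "joint_vel": joint speeds; "joint_efforts": joint torques, N m; "position": TCP position; "ee_rot": TCP orientation; "contact_force": force on the tool from outside, world axes, zero at the start; "wrist_torque": the same for the moment, N m; "gripper_width": finger opening in mm; "grasp_force": force on a finger pad.
Only numpy, scipy, OpenCV 4.12 (cv2) and the standard library are available. Lean on these libraries where they do the work, as an engineer would, in place of code of your own. Each camera call takes 0.05 s, during which the arm holds its last target. There are 200 camera calls.

## Working session

There is one attempt and no reset: what is moved stays moved. The work goes in short steps, Python scripts to look and compute and a shell command to move; the robot and the scene stay as the last step left them, time stands still between calls to the robot, and variables do not carry over. Pictures are saved under pics/ and viewed, at most 10 in all, crops included, and the job is handed in when it is done.

```bash
mkdir -p pics; cat > h.py <<'E'
import numpy as np, cv2
from scipy.spatial.transform import Rotation as R
from bench import read_state,get_image,camera_model
def cloud(name):
    s=read_state(); im,d=get_image(name); m=camera_model(name); K=np.array(m["K"],float)
    v,u=np.mgrid[0:400,0:640]
    P=np.stack([(u-K[0,2])/K[0,0]*d,(v-K[1,2])/K[1,1]*d,d],-1)
    if name=="wrist":
        H=np.array(m["hand_eye"]); Rt=R.from_quat(s["ee_rot"]).as_matrix()
        W=(P@H[:3,:3].T+H[:3,3])@Rt.T+np.array(s["position"])
    else:
        Rc=R.from_rotvec(np.ravel(m["rvec"])).as_matrix(); W=(P-np.ravel(m["tvec"]))@Rc
    W[d==0]=np.nan
    return im,W
def totool(dw):
    s=read_state(); return R.from_quat(s["ee_rot"]).inv().apply(dw)
E
python3 - <<'E'
from h import *
s=read_state();print(s["position"],s["ee_rot"],s["contact_force"],s["clock"])
print(R.from_quat(s["ee_rot"]).as_matrix().round(3))
for n in("scene","top"):
    im,W=cloud(n);cv2.imwrite(f"pics/{n}0.png",im);np.save(f"{n}0.npy",W)
E
```

```text
[ 243.65337657 -574.90231454  230.20509721] [-1.98973251e-01  9.80004301e-01  1.07645314e-03 -2.36860311e-04] [-0.78835012  0.04133588 -0.02154903] 0.0
[[-0.921 -0.39  -0.001]
 [-0.39   0.921  0.002]
 [ 0.     0.002 -1.   ]]
```

View pics/scene0.png

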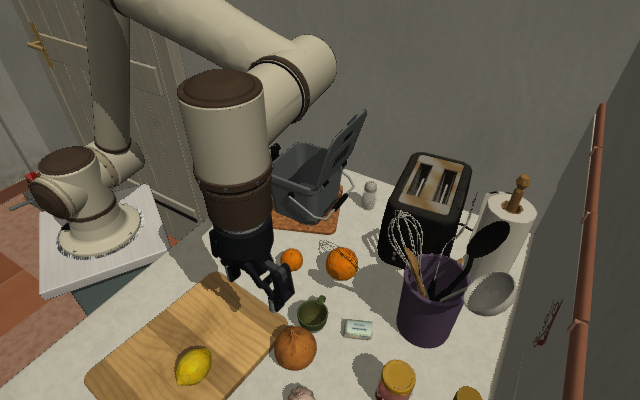

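View pics/top0.png

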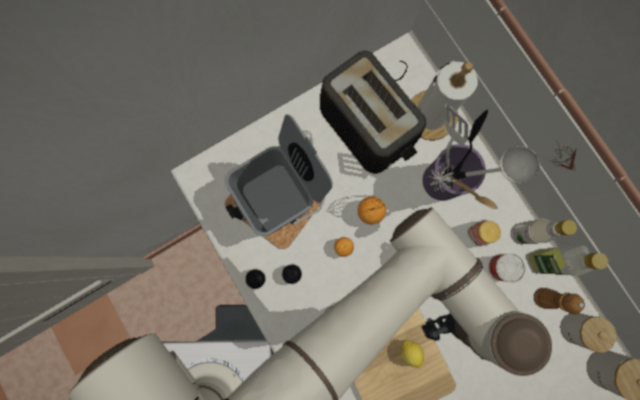

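Scene view: mandarin at (291,260), orange (342,263), cup (313,313), caddy with lid back around (310,170), shaker (370,193). Top view: mandarin (344,246), caddy centre (270,190), catch (234,212), lid (302,160).

```bash
python3 - <<'E'
from h import *
T=np.load("top0.npy");S=np.load("scene0.npy")
def p(A,n,*px):
    for u,v in px: print(n,(u,v),A[v,u].round(0))
im=cv2.imread("pics/top0.png");hsv=cv2.cvtColor(im,cv2.COLOR_BGR2HSV)
for n,A,f in(("top",T,"top0"),("scene",S,"scene0")):
    hsv=cv2.cvtColor(cv2.imread(f"pics/{f}.png"),cv2.COLOR_BGR2HSV)
    m=cv2.inRange(hsv,(7,170,120),(18,255,255))
    k,l,st,c=cv2.connectedComponentsWithStats(m)
    for i in range(1,k):
        if st[i,4]>80:
            q=A[l==i]; q=q[np.isfinite(q[:,0])]; print(n,c[i].round(),st[i,4],np.median(q,0).round(),q.min(0).round(),q.max(0).round())
p(T,"tubtop",(230,185),(252,232),(310,197),(285,150),(270,185),(234,212))
p(T,"lid",(283,118),(330,195),(302,160),(290,140),(322,175),(318,190))
p(S,"sc",(370,185),(358,115),(330,165),(276,150),(313,300),(345,150),(276,140))
# caddy points above 125 below 150
for n,A in(("top",T),("scene",S)):
    q=A.reshape(-1,3);
    roi=(q[:,0]>250)&(q[:,0]<900)&(q[:,1]>-100)&(q[:,1]<500)
    for lo,hi in((135,158),(158,175),(200,260),(260,320)):
        z=q[roi&(q[:,2]>lo)&(q[:,2]<hi)]
        print(n,lo,len(z), (z.min(0).round(),z.max(0).round()) if len(z) else'')
E
```

```text
top [371. 210.] 515 [ 491. -440.   65.] [ 460. -474.   48.] [ 526. -407.   76.]
top [343. 247.] 227 [ 398. -363.   45.] [ 375. -387.   34.] [ 417. -342.   51.]
scene [292. 258.] 319 [ 393. -377.   42.] [ 369. -394.   18.] [ 417. -348.   51.]
scene [343. 263.] 629 [ 482. -460.   60.] [ 455. -482.   24.] [ 523. -416.   73.]
scene [298. 349.] 923 [ 298. -602.   64.] [ 269. -624.   35.] [ 333. -568.   96.]
tubtop (230, 185) [552. -82. 138.]
tubtop (252, 232) [ 444. -115.    4.]
tubtop (310, 197) [ 516. -281.  150.]
tubtop (285, 150) [ 631. -222.  166.]
tubtop (270, 185) [ 572. -167.   17.]
tubtop (234, 212) [482. -98. 164.]
lid (283, 118) [ 675. -228.  272.]
lid (330, 195) [ 542. -332.    3.]
lid (302, 160) [ 582. -268.  262.]
lid (290, 140) [ 636. -240.  235.]
lid (322, 175) [ 543. -311.  285.]
lid (318, 190) [ 522. -301.  215.]
sc (370, 185) [ 681. -277.   88.]
sc (358, 115) [ 628. -268.  309.]
sc (330, 165) [ 537. -299.  216.]
sc (276, 150) [ 482. -100.  161.]
sc (313, 300) [ 378. -511.   51.]
sc (345, 150) [ 605. -257.  213.]
sc (276, 140) [590. 167.  18.]
top 135 1218 (array([ 419., -100.,  135.]), array([753., 480., 158.]))
top 158 878 (array([ 427., -100.,  158.]), array([754., 463., 175.]))
top 200 3110 (array([ 445., -100.,  200.]), array([754., 431., 260.]))
top 260 3400 (array([ 468., -100.,  260.]), array([753., 390., 320.]))
scene 135 460 (array([ 344., -100.,  135.]), array([729., 500., 158.]))
scene 158 288 (array([ 342., -100.,  158.]), array([733., 499., 175.]))
scene 200 1246 (array([ 339., -100.,  200.]), array([750., 500., 260.]))
scene 260 677 (array([ 338., -100.,  260.]), array([752., 500., 320.]))
```

```bash
python3 - <<'E'
from h import *
T=np.load("top0.npy");S=np.load("scene0.npy")
q=np.vstack([T.reshape(-1,3),S.reshape(-1,3)])
q=q[(q[:,0]>430)&(q[:,0]<690)&(q[:,1]>-330)&(q[:,1]<-50)]
r=q[(q[:,2]>142)&(q[:,2]<158)]
print("rim",len(r),cv2.minAreaRect(r[:,:2].astype(np.float32)))
# lid plane
l=T[100:205,275:335].reshape(-1,3); l=l[(l[:,2]>185)&(l[:,2]<330)]
c=l.mean(0)
for _ in range(5):
    u,s,vt=np.linalg.svd(l-l.mean(0),full_matrices=False); n=vt[2]; dd=(l-l.mean(0))@n; l=l[abs(dd)<4]
n=n*np.sign(n[1]); print("lid n",n,len(l),l.mean(0).round(),l.max(0).round(),"xdir yaw",np.degrees(np.arctan2(-n[1],-n[0])),"angle",np.pi/2+np.arcsin(n[2]))
# rect fit in fixed yaw
yaw=np.arctan2(-n[1],-n[0]); ex=np.array([np.cos(yaw),np.sin(yaw)]);ey=np.array([-ex[1],ex[0]])
a=np.c_[r[:,:2]@ex,r[:,:2]@ey]; lo,hi=np.percentile(a,[1,99],0); print(lo,hi,hi-lo)
h,_=np.histogram(a[:,0],np.arange(200,500,10));print([(200+10*i,x) for i,x in enumerate(h) if x])
h,_=np.histogram(a[:,1],np.arange(200,800,10));print([(200+10*i,x) for i,x in enumerate(h) if x])
b=np.c_[l[:,:2]@ey]; print("lid y range",np.percentile(b,[1,50,99]))
rt=T[60:170,325:420].reshape(-1,3); print("toaster",np.nanpercentile(rt[rt[:,2]>100],[2,98],axis=0).round())
E
```

```text
rim 1473 ((531.0127563476562, -174.58358764648438), (193.20745849609375, 196.54302978515625), 30.863971710205078)
lid n [-0.49137919  0.82554584  0.27752579] 1221 [ 598. -276.  278.] [ 677. -208.  323.] xdir yaw -59.238158952174295 angle 1.8520140946769645
[326.20937495 272.03277945] [517.6887717  462.20219618] [191.47939675 190.16941673]
[(320, np.int64(22)), (330, np.int64(17)), (340, np.int64(194)), (350, np.int64(188)), (360, np.int64(44)), (370, np.int64(42)), (380, np.int64(57)), (390, np.int64(54)), (400, np.int64(54)), (410, np.int64(58)), (420, np.int64(55)), (430, np.int64(57)), (440, np.int64(49)), (450, np.int64(44)), (460, np.int64(44)), (470, np.int64(45)), (480, np.int64(51))]
[(270, np.int64(254)), (280, np.int64(154)), (290, np.int64(45)), (300, np.int64(47)), (310, np.int64(36)), (320, np.int64(49)), (330, np.int64(33)), (340, np.int64(49)), (350, np.int64(52)), (360, np.int64(51)), (370, np.int64(47)), (380, np.int64(46)), (390, np.int64(43)), (400, np.int64(47)), (410, np.int64(43)), (420, np.int64(43)), (430, np.int64(46)), (440, np.int64(72)), (450, np.int64(263)), (460, np.int64(53))]
lid y range [276.8663304  373.017518   462.16542117]
toaster [[ 605. -539.  107.]
 [ 838. -330.  193.]]
```

```bash
python3 - <<'E'
from h import *
print((totool(np.array([397.,-364,24])-np.array(read_state()["position"])).round(1)))
E
python3 -m handwheel '[[0,0,0,0,0,0,1]]'
```

```text
[-223.5  134.   206.6]
clock: 0.22
position: [243.7, -575.2, 230.7]
ee_rot: [-0.199, 0.98, 0.001, -0.0]
contact_force: [-0.6, 0.1, 0.4]
gripper_width: 85.2
grasp_force: 0.0
```

```bash
python3 -m handwheel '[[-0.045,0.027,0.02,0,0,0,1],[-0.09,0.054,0.04,0,0,0,1],[-0.135,0.081,0.06,0,0,0,1],[-0.18,0.108,0.08,0,0,0,1],[-0.2235,0.134,0.1,0,0,0,1],[-0.2235,0.134,0.1,0,0,0,1],[-0.2235,0.134,0.1,0,0,0,1]]'
python3 - <<'E'
from h import *
im,W=cloud("wrist");cv2.imwrite("pics/w1.png",im)
hsv=cv2.cvtColor(im,cv2.COLOR_BGR2HSV);m=cv2.inRange(hsv,(5,150,80),(20,255,255))
k,l,st,c=cv2.connectedComponentsWithStats(m)
for i in range(1,k):
    if st[i,4]>300:
        q=W[l==i];q=q[np.isfinite(q[:,0])];print(c[i].round(),st[i],np.percentile(q,[1,50,99],axis=0).round(),cv2.minEnclosingCircle(q[:,:2].astype(np.float32)))
p=np.array(read_state()["position"]);print(p,totool(np.array([397.,-364,5])-p).round(1))
E
```

```text
clock: 1.1
position: [397.6, -364.9, 131.5]
ee_rot: [-0.199, 0.98, -0.0, 0.0]
contact_force: [0.3, -0.3, 0.7]
gripper_width: 85.3
grasp_force: 0.0
[315. 200.] [ 288  174   54   52 2131] [[ 378. -389.   35.]
 [ 396. -369.   44.]
 [ 417. -347.   48.]] ((398.58526611328125, -367.4089050292969), 23.055662155151367)
[178. 259.] [ 148  231   76   71 3036] [[ 458. -475.   47.]
 [ 476. -451.   63.]
 [ 512. -426.   69.]] ((465.0141296386719, -436.1408996582031), 55.31766891479492)
[ 397.41331189 -365.4285183   131.7122171 ] [-1.000e-01  1.600e+00  1.267e+02]
```

View pics/w1.png

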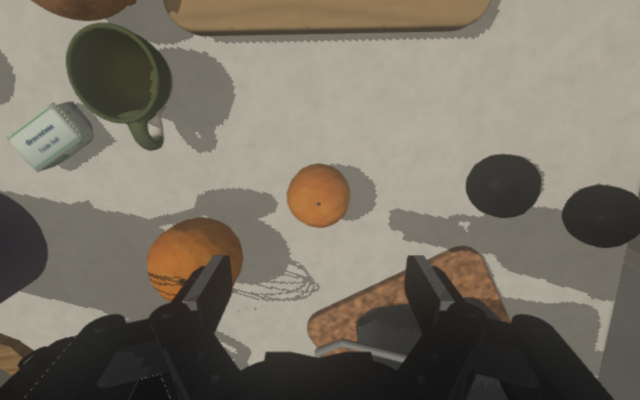

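Wrist view: mandarin at (318,195), centred between the fingers, orange at (195,260), black decoys on the right. Descend and grip.

```bash
python3 -m handwheel '[[0,-0.002,0.05,0,0,0,1],[0,-0.002,0.1,0,0,0,1],[0,-0.002,0.125,0,0,0,1],[0,-0.002,0.125,0,0,0,1],[0,-0.002,0.125,0,0,0,-1],[0,-0.002,0.125,0,0,0,-1],[0,-0.002,0.125,0,0,0,-1],[0,-0.002,0.125,0,0,0,-1],[0,-0.002,0.125,0,0,0,-1],[0,-0.002,0.125,0,0,0,-1]]'
```

```text
clock: 2.4
position: [399.1, -367.5, 8.5]
ee_rot: [-0.199, 0.98, -0.001, 0.001]
contact_force: [-1.1, -0.9, 6.1]
gripper_width: 51.4
grasp_force: 62.0
```

```bash
python3 -m handwheel '[[0,0,-0.05,0,0,0,-1],[0,0,-0.1,0,0,0,-1],[-0.01,0.02,-0.15,0,0,0,-1],[-0.03,0.07,-0.2,0,0,0,-1],[-0.05,0.12,-0.22,0,0,0,-1],[-0.075,0.178,-0.22,0,0,0,-1],[-0.12,0.16,-0.22,0,0,0,-1],[-0.16,0.142,-0.22,0,0,0,-1],[-0.198,0.127,-0.22,0,0,0,-1],[-0.198,0.127,-0.22,0,0,0,-1]]'
python3 - <<'E'
from h import *
im,W=cloud("top");cv2.imwrite("pics/t2.png",cv2.resize(im[90:330,150:470],(640,480)))
p=np.array(read_state()["position"]);print(p,totool(np.array([532.,-174,80])-p).round(1))
E
```

```text
clock: 3.65
position: [532.9, -172.1, 226.1]
ee_rot: [-0.199, 0.98, -0.0, 0.0]
contact_force: [-0.7, 0.6, -0.2]
gripper_width: 51.4
grasp_force: 63.1
[ 531.30982777 -172.17248594  226.14550738] [ 1.000e-01 -2.000e+00  1.461e+02]
```

View pics/t2.png

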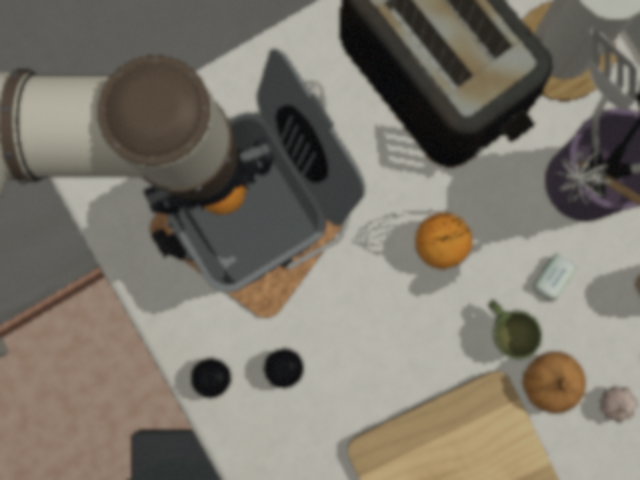

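Mandarin held (220,195) over the open tub, everything else undisturbed. Lower and release.

```bash
python3 -m handwheel '[[0,-0.002,0.05,0,0,0,-1],[0,-0.002,0.1,0,0,0,-1],[0,-0.002,0.146,0,0,0,-1],[0,-0.002,0.146,0,0,0,-1],[0,-0.002,0.146,0,0,0,0.55],[0,-0.002,0.146,0,0,0,0.55],[0,-0.002,0.146,0,0,0,0.55],[0,-0.002,0.146,0,0,0,0.55],[0,-0.002,0.146,0,0,0,0.55]]'
```

```text
clock: 4.82
position: [531.8, -174.3, 80.6]
ee_rot: [-0.199, 0.98, -0.0, 0.0]
contact_force: [-0.0, -0.8, 0.4]
gripper_width: 66.5
grasp_force: 0.0
```

```bash
python3 -m handwheel '[[0,0,-0.05,0,0,0,0.55],[0,0,-0.1,0,0,0,0.55],[0,0,-0.15,0,0,0,-1],[0,0,-0.2,0,0,0,-1],[0,0,-0.25,0,0,0,-1],[0,0,-0.275,0,0,0,-1],[0,0,-0.275,0,0,0,-1]]'
python3 - <<'E'
from h import *
im,W=cloud("wrist");cv2.imwrite("pics/w3.png",im)
p=np.array(read_state()["position"]);print(p,totool(np.array([622.,-324,270])-p).round(1))
E
```

```text
clock: 5.7
position: [532.4, -174.5, 357.5]
ee_rot: [-0.199, 0.98, -0.001, 0.002]
contact_force: [-0.4, -0.1, -0.7]
gripper_width: -0.2
grasp_force: 0.0
[ 531.626601   -174.14149114  355.34806856] [ -24.7 -173.3   85.3]
```

View pics/w3.png

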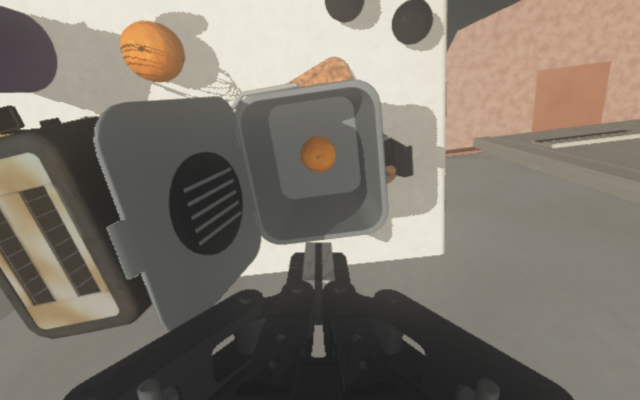

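Mandarin rests on the tub floor (318,153). Now over and behind the lid.

```bash
python3 -m handwheel '[[-0.006,-0.045,0,0,0,0,-1],[-0.012,-0.09,0,0,0,0,-1],[-0.018,-0.135,0,0,0,0,-1],[-0.0247,-0.175,0,0,0,0,-1],[-0.0247,-0.175,0.02,0,0,0,-1],[-0.0247,-0.175,0.055,0,0,0,-1],[-0.0247,-0.175,0.085,0,0,0,-1],[-0.0247,-0.175,0.085,0,0,0,-1]]'
python3 - <<'E'
from h import *
im,W=cloud("top");cv2.imwrite("pics/t4.png",cv2.resize(im[60:260,200:460],(780,600)))
p=np.array(read_state()["position"]);print(p,totool(100*np.array([-.512,.859,0])).round(1))
E
```

```text
clock: 6.75
position: [620.9, -325.1, 265.0]
ee_rot: [-0.199, 0.98, 0.003, -0.004]
contact_force: [-0.8, 0.6, -0.1]
gripper_width: -0.0
grasp_force: 0.0
[ 621.92619511 -325.68882624  267.89111044] [13.6 99.1  0.4]
```

View pics/t4.png

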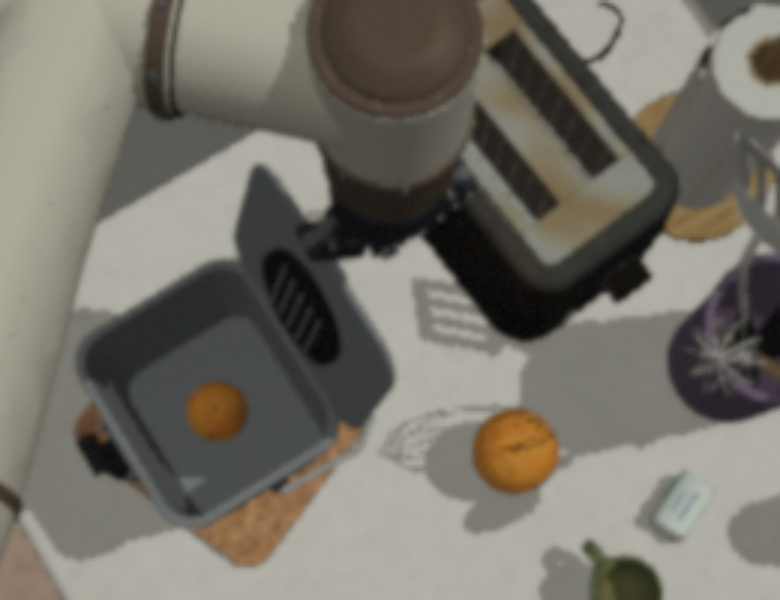

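Hand is behind the lid (lid at (320,300), fingers at (340,240)). Push forward.

```bash
python3 -m handwheel '[[0.003,0.02,0,0,0,0,-1],[0.006,0.04,0,0,0,0,-1],[0.0068,0.05,0,0,0,0,-1],[0.008,0.058,0,0,0,0,-1],[0.009,0.066,0,0,0,0,-1],[0.01,0.074,0,0,0,0,-1],[0.011,0.082,0,0,0,0,-1],[0.0122,0.09,0,0,0,0,-1],[0.0135,0.098,0,0,0,0,-1],[0.0142,0.104,0,0,0,0,-1]]'
cat > lid.py <<'E'
from h import *
im,W=cloud("scene"); im2,W2=cloud("top")
C=np.array([532,-174]);ex=np.array([.512,-.859]);ey=np.array([.859,.512])
for n,A in(("scene",W),("top",W2)):
    q=A.reshape(-1,3);q=q[np.isfinite(q[:,0])];x=(q[:,:2]-C)@ex;y=(q[:,:2]-C)@ey;z=q[:,2]-150
    r=np.hypot(80-x,z);th=np.arctan2(z,80-x)
    for s,k in(("+y",(y>50)&(y<88)),("-y",(y<-50)&(y>-88))):
        k=k&(r>90)&(r<170)&(th>-.1)&(th<2)&(z>-5);print(n,s,k.sum(),np.percentile(th[k],[10,50,90]).round(2) if k.sum() else '')
s=read_state();print(s["clock"],s["position"],s["contact_force"])
E
python3 lid.py
```

```text
clock: 8.05
position: [568.7, -235.1, 270.3]
ee_rot: [-0.199, 0.98, 0.0, -0.0]
contact_force: [-1.0, -0.5, -0.4]
gripper_width: -0.1
grasp_force: 0.0
scene +y 101 [-0.01  1.36  1.39]
scene -y 376 [1.3  1.35 1.38]
top +y 77 [-0.02 -0.    0.02]
top -y 314 [-0.    1.34  1.38]
8.15 [ 568.76470064 -235.08543332  270.54163355] [-0.14392166  0.98012064  0.35676509]
```

```bash
python3 -m handwheel '[[0.0007,0.005,0,0,0,0,-1],[0.0014,0.01,0,0,0,0,-1],[0.002,0.015,0,0,0,0,-1]]'; python3 lid.py
```

```text
clock: 8.52
position: [561.2, -222.3, 270.3]
ee_rot: [-0.199, 0.98, 0.0, -0.0]
contact_force: [-0.4, 0.1, -0.4]
gripper_width: 0.0
grasp_force: 0.0
scene +y 131 [1.27 1.29 1.31]
scene -y 388 [1.23 1.28 1.31]
top +y 78 [-0.03 -0.01  0.02]
top -y 351 [-0.    1.27  1.31]
8.625 [ 561.13832563 -222.20736541  270.47133606] [ 0.0977504  -0.35221628 -0.18990749]
```

```bash
python3 -m handwheel '[[0.0007,0.005,0,0,0,0,-1],[0.0014,0.01,0,0,0,0,-1]]'; python3 lid.py
```

```text
clock: 8.88
position: [556.0, -213.7, 270.2]
ee_rot: [-0.199, 0.98, 0.0, -0.0]
contact_force: [1.9, -0.7, -0.2]
gripper_width: 0.1
grasp_force: 0.0
scene +y 129 [1.17 1.19 1.22]
scene -y 395 [1.14 1.18 1.21]
top +y 83 [-0.02 -0.    0.01]
top -y 420 [-0.    1.16  1.19]
8.975 [ 555.92702266 -213.53754951  270.4657976 ] [ 0.23030519 -0.46321716 -0.12164428]
```

```bash
python3 -m handwheel '[[0.0006,0.004,0,0,0,0,-1],[0.0011,0.008,0,0,0,0,-1],[0.0011,0.008,0,0,0,0,-1]]'; python3 lid.py
```

```text
clock: 9.35
position: [551.9, -206.8, 270.4]
ee_rot: [-0.199, 0.98, -0.0, 0.0]
contact_force: [-0.3, -0.2, 0.8]
gripper_width: 0.1
grasp_force: 0.0
scene +y 126 [0.75 0.77 0.8 ]
scene -y 385 [0.73 0.77 0.8 ]
top +y 268 [-0.    0.69  0.7 ]
top -y 552 [0.   0.7  0.73]
9.45 [ 552.08496038 -206.98259598  270.39581888] [0.68469514 0.70435451 0.11180481]
```

It is falling by itself; stay put, rising slightly.

```bash
python3 -m handwheel '[[0,0,-0.02,0,0,0,-1],[0,0,-0.04,0,0,0,-1],[0,0,-0.04,0,0,0,-1],[0,0,-0.04,0,0,0,-1],[0,0,-0.04,0,0,0,-1],[0,0,-0.04,0,0,0,-1],[0,0,-0.04,0,0,0,-1],[0,0,-0.04,0,0,0,-1]]'; python3 lid.py
python3 - <<'E'
from h import *
im,W=cloud("wrist");cv2.imwrite("pics/w5.png",im);np.save("w5.npy",W)
p=np.array(read_state()["position"]);print(p,totool(np.array([509.,-135.3,190])-p).round(1))
E
```

```text
clock: 10.45
position: [552.0, -207.0, 310.2]
ee_rot: [-0.199, 0.98, 0.0, -0.0]
contact_force: [0.3, 0.2, 0.4]
gripper_width: -0.3
grasp_force: 0.0
scene +y 173 [0.08 0.09 0.11]
scene -y 228 [0.08 0.09 0.12]
top +y 270 [0.07 0.09 0.11]
top -y 444 [0.08 0.1  0.12]
10.55 [ 552.05123783 -207.00836151  310.28593461] [-0.21536511  0.80868244  0.01001732]
[ 552.03917222 -207.01552898  310.3093278 ] [ 11.7  82.8 120.3]
```

View pics/w5.png

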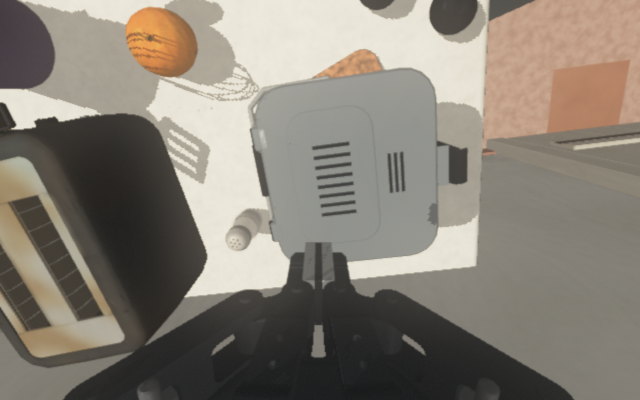

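Lid shut ajar; ribbed pad at (397,172), catch at (457,165).

```bash
python3 - <<'E'
from h import *
W=np.load("w5.npy");print(np.nanmedian(W[150:194,386:408].reshape(-1,3),0).round(1), W[150:194,386:408].reshape(-1,3)[:,2].std())
E
python3 -m handwheel '[[0.006,0.04,0,0,0,0,-1],[0.0117,0.083,0.02,0,0,0,-1],[0.0117,0.083,0.06,0,0,0,-1],[0.0117,0.083,0.1,0,0,0,-1],[0.0117,0.083,0.12,0,0,0,-1],[0.0117,0.083,0.12,0,0,0,-1],[0.0117,0.083,0.12,0,0,0,-1]]'
```

```text
[ 511.3 -139.9  161. ] nan
clock: 11.48
position: [509.7, -135.3, 191.5]
ee_rot: [-0.199, 0.98, -0.0, 0.001]
contact_force: [0.2, 0.3, 0.4]
gripper_width: 0.2
grasp_force: 0.0
```

```bash
python3 -m handwheel '[[0,-0.002,0.01,0,0,0,-1],[0,-0.002,0.02,0,0,0,-1],[0,-0.002,0.025,0,0,0,-1],[0,-0.002,0.027,0,0,0,-1],[0,-0.002,0.028,0,0,0,-1],[0,-0.002,0.028,0,0,0,-1]]'
```

```text
clock: 12.22
position: [509.8, -137.0, 162.4]
ee_rot: [-0.199, 0.98, -0.0, 0.0]
contact_force: [0.3, -0.1, 0.3]
gripper_width: 0.2
grasp_force: 0.0
```

```bash
for i in 1; do python3 -m handwheel '[[0,0,0.0005,0,0,0,-1],[0,0,0.001,0,0,0,-1],[0,0,0.001,0,0,0,-1]]'; python3 -m handwheel '[[0,0,0.0005,0,0,0,-1],[0,0,0.0005,0,0,0,-1]]'; done
```

```text
clock: 12.6
position: [509.8, -137.0, 161.8]
ee_rot: [-0.199, 0.98, -0.0, 0.0]
contact_force: [0.2, 0.5, 2.9]
gripper_width: -0.2
grasp_force: 1.5
clock: 12.85
position: [509.8, -137.0, 161.6]
ee_rot: [-0.199, 0.98, -0.0, 0.0]
contact_force: [-1.2, 1.3, 5.1]
gripper_width: 0.2
grasp_force: 2.7
```

```bash
python3 -m handwheel '[[0,0,0.0005,0,0,0,-1],[0,0,0.0005,0,0,0,-1]]' | grep -E 'pos|contact'; python3 -m handwheel '[[0,0,0.0004,0,0,0,-1],[0,0,0.0004,0,0,0,-1]]'| grep -E 'pos|contact'
```

```text
position: [509.9, -137.0, 161.3]
contact_force: [-1.5, 1.4, 5.8]
position: [509.8, -137.0, 161.0]
contact_force: [-2.4, 1.1, 7.4]
```

```bash
python3 -m handwheel '[[0,0,0.0004,0,0,0,-1],[0,0,0.0004,0,0,0,-1]]' | grep -E 'pos|contact'; python3 -m handwheel '[[0,0,0.0004,0,0,0,-1],[0,0,0.0004,0,0,0,-1]]'| grep -E 'pos|contact'
```

```text
position: [509.9, -136.9, 160.7]
contact_force: [-2.3, 2.3, 7.2]
position: [509.8, -137.0, 160.4]
contact_force: [-3.2, 1.7, 9.0]
```

```bash
python3 -m handwheel '[[0,0,0.0004,0,0,0,-1],[0,0,0.0004,0,0,0,-1]]' | grep -E 'pos|contact'; python3 -m handwheel '[[0,0,0.0004,0,0,0,-1],[0,0,0.0004,0,0,0,-1]]'| grep -E 'pos|contact'
```

```text
position: [509.8, -136.9, 160.1]
contact_force: [-2.6, 2.1, 8.7]
position: [509.8, -136.9, 159.9]
contact_force: [-2.7, 2.3, 9.6]
```

```bash
python3 -m handwheel '[[0,0,0.0004,0,0,0,-1],[0,0,0.0004,0,0,0,-1]]' | grep -E 'pos|contact'; python3 -m handwheel '[[0,0,0.0004,0,0,0,-1],[0,0,0.0004,0,0,0,-1]]'| grep -E 'pos|contact'
```

```text
position: [509.8, -136.9, 159.6]
contact_force: [-4.4, 2.1, 9.8]
position: [509.8, -136.9, 159.3]
contact_force: [-4.3, 2.5, 10.8]
```

```bash
python3 -m handwheel '[[0,0,0.0004,0,0,0,-1],[0,0,0.0004,0,0,0,-1]]' | grep -E 'pos|contact'; python3 -m handwheel '[[0,0,0.0003,0,0,0,-1],[0,0,0.0003,0,0,0,-1]]'| grep -E 'pos|contact'
```

```text
position: [509.8, -136.9, 159.0]
contact_force: [-3.4, 2.3, 10.9]
position: [509.8, -136.9, 158.9]
contact_force: [-4.0, 3.3, 12.3]
```

```bash
python3 -m handwheel '[[0,0,0.0003,0,0,0,-1],[0,0,0.0003,0,0,0,-1]]' | grep -E 'pos|contact'
```

```text
position: [509.8, -136.9, 158.7]
contact_force: [-4.1, 2.6, 12.0]
```

```bash
python3 -m handwheel '[[0,0,0.0003,0,0,0,-1],[0,0,0.0003,0,0,0,-1]]' | grep -E 'pos|contact'
```

```text
position: [509.8, -136.9, 158.5]
contact_force: [-5.0, 3.0, 12.0]
```

```bash
python3 -m handwheel '[[0,0,0.0003,0,0,0,-1],[0,0,0.0003,0,0,0,-1]]' | grep -E 'pos|contact'
```

```text
position: [509.8, -136.9, 158.3]
contact_force: [-4.2, 2.9, 13.8]
```

```bash
python3 -m handwheel '[[0,0,0.0002,0,0,0,-1],[0,0,0.0002,0,0,0,-1]]' | grep -E 'pos|contact'
```

```text
position: [509.8, -136.9, 158.1]
contact_force: [-4.5, 3.7, 14.2]
```

```bash
python3 -m handwheel '[[0,0,0.0002,0,0,0,-1],[0,0,0.0002,0,0,0,-1]]' | grep -E 'pos|contact'
```

```text
position: [510.2, -136.9, 157.0]
contact_force: [-2.0, 2.1, 8.6]
```

Click: force dropped from 14 to 8.6 N with a 1 mm jump. Let go and rise.

```bash
python3 -m handwheel '[[0,0,-0.003,0,0,0,-1],[0,0,-0.02,0,0,0,-1],[0,0,-0.06,0,0,0,-1],[0,0,-0.11,0,0,0,-1],[0,0,-0.16,0,0,0,-1],[0,0,-0.16,0,0,0,-1],[0,0,-0.16,0,0,0,-1]]'
sed -i 's/"scene"); im2/"scene"); cv2.imwrite("pics\/end.png",im); im2/' lid.py; python3 lid.py
python3 - <<'E'
from h import *
T=np.load("top0.npy");im,W=cloud("top")
q=W.reshape(-1,3)
def c(A):
    h=A.reshape(-1,3);k=(h[:,0]>460)&(h[:,0]<500)&(h[:,1]<-85)&(h[:,1]>-115)&(h[:,2]>160)&(h[:,2]<180);return h[k].mean(0).round(1)
print("hook before/after",c(T),c(W))
im,W=cloud("wrist");cv2.imwrite("pics/w6.png",im)
E
```

```text
clock: 17.48
position: [509.2, -136.8, 314.5]
ee_rot: [-0.199, 0.98, 0.001, -0.001]
contact_force: [-0.1, -0.5, -0.5]
gripper_width: -0.0
grasp_force: 0.0
scene +y 164 [0.04 0.05 0.08]
scene -y 220 [0.04 0.06 0.08]
top +y 10 [0.06 0.07 0.09]
top -y 441 [0.04 0.06 0.08]
17.575 [ 508.92669242 -136.91761357  313.67436002] [ 0.29875629 -0.15617644  0.40100058]
hook before/after [482.  -93.4 169. ] [481.8 -93.4 168.8]
```

View pics/end.png

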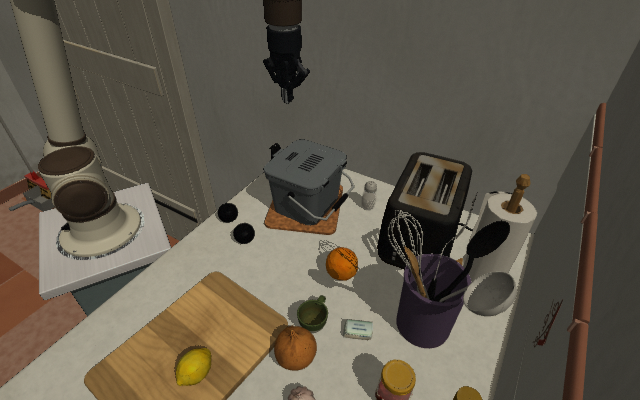

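View pics/w6.png

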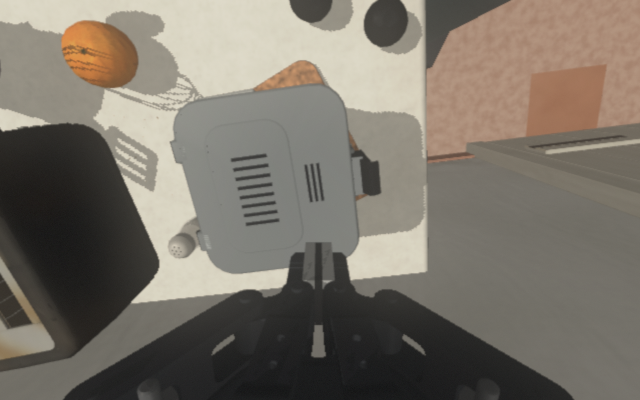

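The lid is shut under the hook: the apparent angle is 0.055, down from 0.09, and the 6 mm plate accounts for about 0.05 of that. The caddy at (305,180) and the other things stand where they were.

```bash
python3 -c "
from bench import job_done;print(job_done())"
```

```text
the job is handed in; nothing more can be done
None
```

The mandarin is in the caddy; the lid fell shut by itself and was pressed until the catch clicked, at about 14 N downward (about 15 N with the sideways part), with the caddy still in place and nothing else seen to have moved.

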